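# Put the fitter's hole saws back in the kit by size

## Task

The kitchen fitter has finished boring and packs the hole-saw kit: put all four hole saws in the tray's row of wells in order of size, each upright and fully home in the well made for its diameter. Someone has already put a smaller saw into the largest well, so that one has to come out and go into its own well before the largest saw, which is on the rubber mat with the rest, can go in. Knock no saw over and leave the spare knobs and hinges where they lie.

Things in the scene. Friction and masses are not known exactly. Their poses are not given: they have to be found in the camera images.
- saw_25_centre (a point): the smallest of four steel hole saws: an upright steel cylinder 25 mm in diameter and 48 mm high (all four are equally high), teeth down, dark threaded hole in the top. Loose, 40 to 250 g. The point is its centre, half-way up (24 mm above its lower and 24 mm below its upper end); z is its axis. It is round, so its yaw does not matter
- saw_35_centre (a point): the second smallest of four steel hole saws: an upright steel cylinder 35 mm in diameter and 48 mm high (all four are equally high), teeth down, dark threaded hole in the top. Loose, 40 to 250 g. The point is its centre, half-way up (24 mm above its lower and 24 mm below its upper end); z is its axis. It is round, so its yaw does not matter
- saw_46_centre (a point): the second largest of four steel hole saws: an upright steel cylinder 46 mm in diameter and 48 mm high (all four are equally high), teeth down, dark threaded hole in the top. Loose, 40 to 250 g. The point is its centre, half-way up (24 mm above its lower and 24 mm below its upper end); z is its axis. It is round, so its yaw does not matter
- saw_57_centre (a point): the largest of four steel hole saws: an upright steel cylinder 57 mm in diameter and 48 mm high (all four are equally high), teeth down, dark threaded hole in the top. Loose, 40 to 250 g. The point is its centre, half-way up (24 mm above its lower and 24 mm below its upper end); z is its axis. It is round, so its yaw does not matter
- well_25_mouth (a point): the smallest of the four wells, for the 25 mm saw: 31 mm wide at the floor, 39 mm at the mouth (a funnel), 14 mm deep; the saw then stands 34 mm out of it. The point is the centre of the mouth, level with the block's top, 18 mm above the worktop; x runs along the row towards the larger wells, z up. The four wells lie in one straight row, graded by size, in grey blocks in a fixed black tray 240 x 108 mm
- well_35_mouth (a point): the second smallest of the four wells, for the 35 mm saw: 41 mm wide at the floor, 49 mm at the mouth (a funnel), 14 mm deep; the saw then stands 34 mm out of it. The point is the centre of the mouth, level with the block's top, 18 mm above the worktop; x runs along the row towards the larger wells, z up.
- well_46_mouth (a point): the second largest of the four wells, for the 46 mm saw: 52 mm wide at the floor, 60 mm at the mouth (a funnel), 14 mm deep; the saw then stands 34 mm out of it. The point is the centre of the mouth, level with the block's top, 18 mm above the worktop; x runs along the row towards the larger wells, z up.
- well_57_mouth (a point): the largest of the four wells, for the 57 mm saw: 63 mm wide at the floor, 71 mm at the mouth (a funnel), 14 mm deep; the saw then stands 34 mm out of it. The point is the centre of the mouth, level with the block's top, 18 mm above the worktop; x runs along the row towards the larger wells, z up. An arbor lies fixed in the tray, 50 mm to the +y side of the row, its top 24 mm above the worktop
- knob_a: bystander: a loose round dark grey cabinet knob, 29 mm in diameter, 18 mm high, the one nearer the robot of two; origin at the centre of its underside
- hinge_a: bystander: a steel cabinet-door hinge lying flat nearest the robot, 35 x 106 x 14 mm, long side along its y, loose; origin at the centre of its underside
Not all that is in view belongs to the job. Leave any purple or yellow look-alike of the part that bears well_25_mouth alone.

How it is judged:
By the outcome, as a careful person would: the job done as asked, in the order asked, and still so for the second after the job is handed in, with the robot touching nothing.
It also fails if it takes over 96 s, if anything falls off the work surface, if the arm or the gripper's body presses on something with over 40 N, if the wrist force passes 120 N, or if a joint passes its speed limit or range.

## Robot

A 6-joint arm with a two-finger parallel gripper is mounted at the origin on a cart in front of the work surface, level with it; the furniture and walls round the work are solid. World frame = base frame: x ahead of the robot, y to its left, z up, the work surface at z = 0. Lengths are in m, angles in rad, forces in N, time in s.
With the tool pointing down it reaches from about 0.35 to 0.975 m from the base axis. Payload 4.9 kg.
Tool frame: the origin (TCP) lies midway between the tips of the shut fingers; the grasp point (between the pads) lies 19 mm behind it; z points along the fingers, y is the line along which they close (so a half turn about z gives the same grasp; the last joint's range is limited). The gripper opens to 85 mm and grips with 20 to 120 N. Pads are 22 mm wide; open, the fingers measure 114 mm over their backs; the gripper's body (76 mm by 85 mm) begins 54 mm behind the grasp point. The pads swing forward as they close: fully open they stand 13 mm farther back than shut.
Start: joints at [-1.318, 0.053, 1.613, -0, 1.476, -0.119], TCP at [0.227, -0.582, 0.231] pointing down, gripper open.
Joint ranges: [-3.01, 3.01], [-1.01, 2.22], [0.06, 2.58], [-1.02, 4.17], [0.09, 2.62], [-3.14, 3.14]. Speed limits (rad/s): [2.57, 2.57, 3.14, 3.14, 3.14, 3.14].

## Interface

Orientations are given as a unit quaternion [w, x, y, z].
In Python, from plant import state, grab_frame, job_done, cut_out, place_of gives the robot as it stands.
- The arm moves only by the tool jog_arm, never from a script. Its argument "motion" is text: rows parted by semicolons, each of 7 numbers parted by spaces: the opening in per cent of the stroke, from 0 (shut) to 100 (fully open), then the shift along the tool's x, y, z as a fraction of full scale, then the turn, a rotation vector about the tool's x, y, z as a fraction of full scale. A call has exactly 5 rows; each row is the pose to reach, as a shift and turn from the pose commanded when the call began, along the tool's axes at that moment; what a row does not reach only later rows make up. Full scale, the value 1, is 50 cm for a shift and 1.5 rad for a turn. A row lasts 1/8 s, in which the tool goes at most 62.5 mm and 10.7 degrees, less where a joint would pass 70% of its speed; a pose out of reach is approached as far as the arm can. A call with a number of a shift or a turn outside -1 to 1 is refused whole. A call with a gripper value outside its range is refused whole. The fingers move at their own pace and stop on an object; the grip force is fixed at half the most. Time passes only in rows, so rows that repeat a pose let the fingers close, or fill a call up. It gives the time, the measured TCP pose, the force, the opening and the grip force at its end, in the units of the state.
- state(): the state, without advancing time (a new reading comes with each control period).
- grab_frame(name): name is "scene" or "side" or "wrist"; returns a dict with "color" (384x512x3 uint8, red, green, blue), "range_z" (384x512 float32, m along the optical axis (not along the pixel's ray), 0 where there is no reading), "intrinsics" (3x3 intrinsics, pixels), "world_from_camera" (4x4, takes a point from camera to world coordinates). Camera axes: x right, y up, looking along -z (the intrinsics and any distortion apply to the point x, -y, -z); pixel columns grow to the right and rows downward; lengths in m; the calibration is good to about 2 mm. A picture is of the moment at which its call begins.
- job_done(): hands the job in; it is judged then, once.
Trained networks look in the newest picture that a camera, given by its name, has taken for a name from the list of things; names that differ only in an ending like _2 or _b are one class to them, and where a whole thing is asked for, a point or a joint stands for the part that bears it (a point fixed in the world has none). Each returns a list of dicts, best first, with "p" (0 to 1); they miss things now and then, are a little off and sometimes report something else, mostly with a low value. They report only what shows in the picture. A call takes as long as a camera call. They do not tell look-alikes from the thing itself.
- cut_out(camera, thing): "pixels" (384x512 bool, what is visible of it).
- place_of(camera, thing): "at" ([x, y, z] in m, in world coordinates, good to about 4 mm: a listed point, or the origin of a listed thing).
The state is a dict: "time": time; "joint_pos": joint angles; "joint_vel": joint speeds; "joint_efforts": joint torques, N m; "tool_pos": TCP position; "tool_rot": TCP orientation; "contact_force": force on the tool from outside, world axes, zero at the start; "ft_torque": the same for the moment, N m; "gripper_width": opening from 0.0 (shut) to 1.0 (fully open); "grasp_force": force on a finger pad.
Only numpy, scipy, OpenCV 4.12 (cv2) and the standard library are available. Lean on these libraries where they do the work, as an engineer would, in place of code of your own. Each camera call takes 0.05 s, during which the arm holds its last target. There are 200 camera calls.

## Working session

There is one attempt and no reset: what is moved stays moved. The work goes in short steps, Python scripts to look and compute and a tool call to move; the robot and the scene stay as the last step left them, time stands still between calls to the robot, and variables do not carry over. Pictures are saved under pics/ and viewed, at most 14 in all, crops included, and the job is handed in when it is done.

Besides the shell and the picture viewer there is one more tool, called after "Emit:" by a JSON object that holds its "api" and its "payload", one argument or row to a line. jog_arm: Moves the arm, as the interface text tells. Shift numbers are shares of 50 cm and turn numbers shares of 1.5 rad, none past 1 either way. Its arguments: {"type":"object","properties":{"motion":{"type":"string"}},"required":["motion"]}

```bash
mkdir -p pics; ls; cat > h.py <<'E'
import numpy as np, cv2
from plant import *
def save(f,n): cv2.imwrite('pics/'+n,f['color'][:,:,::-1])
def cloud(f):
    K=f['intrinsics'];z=f['range_z'];v,u=np.mgrid[:384,:512]
    p=np.stack([(u-K[0,2])/K[0,0]*z,-(v-K[1,2])/K[1,1]*z,-z],-1)
    T=f['world_from_camera'];return p@T[:3,:3].T+T[:3,3]
E
python3 - <<'E'
from h import *
np.set_printoptions(precision=3,suppress=True)
for c in ['scene','side']:
    f=grab_frame(c);save(f,c+'0.png');np.savez(c+'0.npz',**f)
    for n in ['saw_25_centre','saw_35_centre','saw_46_centre','saw_57_centre','well_25_mouth','well_35_mouth','well_46_mouth','well_57_mouth','knob_a','hinge_a']:
        print(c,n,[(np.round(d['at'],3).tolist(),round(float(d['p']),2)) for d in place_of(c,n)[:5]])
s=state();print(s['time'],s['tool_pos'],s['tool_rot'],s['gripper_width'])
E
```

```text
pics
scene saw_25_centre [([0.534, 0.125, 0.026], 0.58)]
scene saw_35_centre [([0.532, -0.196, 0.03], 0.45)]
scene saw_46_centre [([0.612, -0.105, 0.03], 0.57)]
scene saw_57_centre [([0.508, -0.095, 0.027], 0.95)]
scene well_25_mouth [([0.645, 0.392, 0.016], 0.96), ([0.385, 0.178, 0.016], 0.6), ([0.638, 0.261, 0.019], 0.52), ([0.388, 0.041, -0.002], 0.39)]
scene well_35_mouth [([0.607, 0.226, 0.016], 0.86)]
scene well_46_mouth [([0.573, 0.183, 0.018], 0.88)]
scene well_57_mouth [([0.532, 0.121, 0.017], 0.54), ([0.608, 0.226, 0.014], 0.45)]
scene knob_a [([0.699, 0.053, 0.0], 0.59)]
scene hinge_a [([0.535, 0.127, 0.025], 0.62), ([0.388, 0.04, 0.0], 0.54), ([0.535, -0.197, 0.03], 0.31)]
side saw_25_centre [([0.53, 0.123, 0.029], 0.66)]
side saw_35_centre [([0.539, -0.2, 0.026], 0.49)]
side saw_46_centre [([0.612, -0.104, 0.03], 0.86)]
side saw_57_centre [([0.509, -0.1, 0.031], 0.96)]
side well_25_mouth [([0.63, 0.261, 0.018], 0.67), ([0.388, 0.177, 0.015], 0.65), ([0.648, 0.389, 0.014], 0.55)]
side well_35_mouth [([0.611, 0.224, 0.017], 0.87)]
side well_46_mouth [([0.568, 0.175, 0.018], 0.74)]
side well_57_mouth [([0.532, 0.124, 0.02], 0.51)]
side knob_a [([0.699, 0.058, -0.001], 0.46), ([0.531, 0.121, 0.031], 0.38)]
side hinge_a [([0.388, 0.045, 0.001], 0.46)]
1.1 [ 0.227 -0.582  0.231] [-0.     0.983  0.185 -0.   ] 1.0010490614579148
```

View pics/scene0.png

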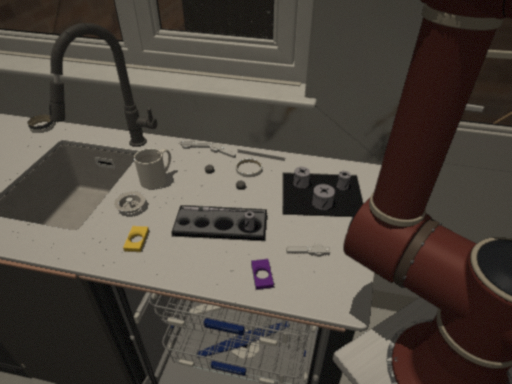

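View pics/side0.png

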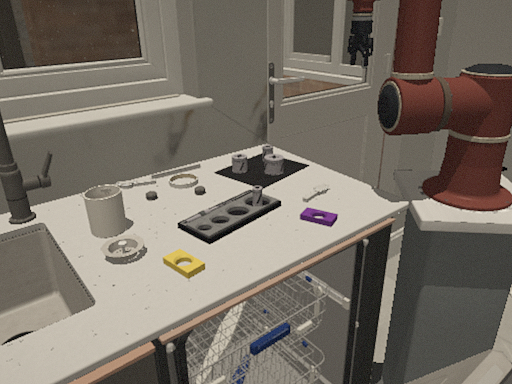

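The scene view shows the tray at (220,222) with a small saw standing in its largest well (250,220). Three saws stand on the black mat at (302,177), (322,196) and (344,180).

These could be mistaken for what I want:
- Wells: the yellow (136,238) and purple (262,273) look-alikes. The right ones are in the black tray.
- Saws: the knobs (209,169) and (240,185), and the saws among themselves. I'll measure the diameters.

```bash
python3 - <<'E'
from h import *
from scipy.optimize import least_squares
for c in ['scene','side']:
    f=dict(np.load(c+'0.npz'));P=cloud(f)
    for n,(x,y,z0,z1) in dict(A=(.612,-.105,.043,.056),B=(.535,-.198,.043,.056),C=(.508,-.097,.043,.056),D=(.532,.123,.045,.06)).items():
        m=(abs(P[...,0]-x)<.045)&(abs(P[...,1]-y)<.045)&(P[...,2]>z0)&(P[...,2]<z1+.006)
        q=P[m].astype(np.float32)
        cc,r=cv2.minEnclosingCircle(q[:,:2].copy());print(c,n,len(q),np.round(cc,4),'dia',round(2*r,4),'ext',np.ptp(q,0).round(3),'zmed',np.median(q[:,2]).round(4))
    m=(abs(P[...,2]-.018)<.004)&(P[...,0]>.45)&(P[...,0]<.72)&(P[...,1]>.05)&(P[...,1]<.34)
    q=P[m];print('tray',cv2.minAreaRect(q[:,:2].astype(np.float32)))
f=dict(np.load('scene0.npz'))['color'][:,:,::-1]
a=cv2.resize(f[150:250,165:375],None,fx=3.8,fy=3.8,interpolation=cv2.INTER_CUBIC);cv2.imwrite('pics/crop0.png',np.clip(a*1.6,0,255).astype('uint8'))
E
```

```text
scene A 158 [ 0.6101 -0.1022] dia 0.0484 ext [0.044 0.046 0.013] zmed 0.0534
scene B 103 [ 0.535  -0.1977] dia 0.0368 ext [0.036 0.034 0.014] zmed 0.0532
scene C 270 [ 0.5076 -0.1011] dia 0.0607 ext [0.059 0.058 0.015] zmed 0.0533
scene D 70 [0.5337 0.1245] dia 0.0284 ext [0.026 0.025 0.011] zmed 0.0532
tray ((0.6345369815826416, 0.14521852135658264), (0.23928897082805634, 0.22617654502391815), 54.03873825073242)
side A 111 [ 0.6098 -0.101 ] dia 0.0528 ext [0.045 0.047 0.012] zmed 0.0523
side B 65 [ 0.539  -0.1975] dia 0.0427 ext [0.032 0.04  0.012] zmed 0.0519
side C 159 [ 0.5088 -0.0994] dia 0.0625 ext [0.053 0.061 0.012] zmed 0.0526
side D 63 [0.5339 0.1234] dia 0.0285 ext [0.023 0.028 0.009] zmed 0.0523
tray ((0.6367981433868408, 0.1465463638305664), (0.23902671039104462, 0.2263050079345703), 54.58451461791992)
```

View pics/crop0.png

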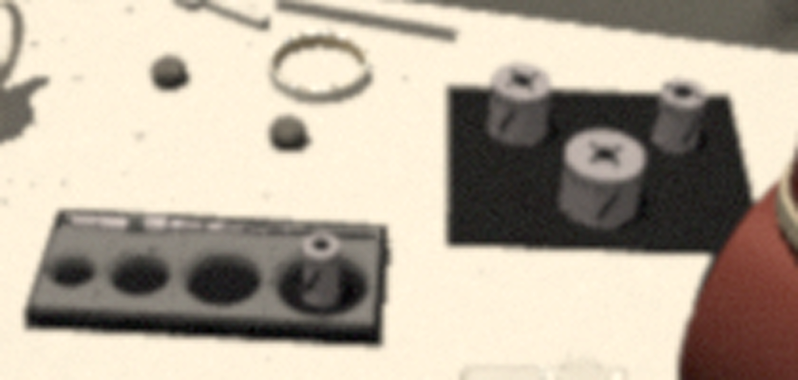

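The crop confirms my choices. The 25 mm saw (about 25–28 mm across) is in the largest well. On the mat are the 46 at (302,177), the 57 at (322,196) and the 35 at (344,180). I'll turn the gripper so it closes across the row.

Emit:
{"api": "jog_arm", "payload": {
  "motion": "100 .08 -.08 0 0 0 -.08; 100 .16 -.16 0 0 0 -.16; 100 .25 -.25 0 0 0 -.25; 100 .34 -.34 0 0 0 -.33; 100 .42 -.42 0 0 0 -.38"
}}

```text
time: 1.72
tool_pos: [0.3469, -0.3085, 0.2315]
tool_rot: [0.0, 0.891, 0.455, 0.0]
contact_force: [1.3, -0.8, 1.0]
gripper_width: 0.995
grasp_force: 0.0
```

```bash
cat >> h.py <<'E'
from scipy.spatial.transform import Rotation as R
def rot(): 
    q=np.array(state()['tool_rot']);return R.from_quat(q[[1,2,3,0]])
def go(x,y,z,cur=None):
    s=state();p=np.array(s['tool_pos']) if cur is None else np.array(cur)
    d=rot().inv().apply(np.array([x,y,z])-p);print('frac',np.round(d/.5,3),'dist',np.linalg.norm(d).round(3),'rows',np.linalg.norm(d)/.0625)
    X=rot().as_matrix();print('pos',np.round(p,4),'x',X[:,0].round(3),'y',X[:,1].round(3),'z',X[:,2].round(3),'t',s['time'])
E
python3 -c "
from h import *
go(.534,.124,.16)"
```

```text
frac [ 0.92  -0.204  0.143] dist 0.477 rows 7.625932161939421
pos [ 0.3469 -0.3085  0.2315] x [0.586 0.81  0.   ] y [ 0.81  -0.586  0.001] z [ 0.001 -0.001 -1.   ] t 1.725
```

Emit:
{"api": "jog_arm", "payload": {
  "motion": "100 .11 -.02 0 0 0 0; 100 .22 -.05 0 0 0 0; 100 .33 -.07 0 0 0 0; 100 .44 -.1 0 0 0 0; 100 .55 -.12 0 0 0 0"
}}

```text
time: 2.35
tool_pos: [0.4601, -0.0508, 0.2317]
tool_rot: [0.001, 0.891, 0.454, 0.0]
contact_force: [0.3, -0.9, -0.6]
gripper_width: 1.001
grasp_force: 0.0
```

Emit:
{"api": "jog_arm", "payload": {
  "motion": "100 .11 -.02 .0 0 0 0; 100 .22 -.05 .0 0 0 0; 100 .33 -.07 0 0 0 0; 100 .37 -.084 0 0 0 0; 100 .37 -.084 0 0 0 0"
}}

```text
time: 2.98
tool_pos: [0.5345, 0.1223, 0.2311]
tool_rot: [0.0, 0.891, 0.455, -0.0]
contact_force: [-1.4, 0.2, 0.4]
gripper_width: 1.0
grasp_force: 0.0
```

```bash
python3 - <<'E'
from h import *
f=grab_frame('wrist');save(f,'w1.png');np.savez('w1.npz',**f)
for n in ['saw_25_centre','well_25_mouth','well_35_mouth','well_46_mouth','well_57_mouth']:
    print(n,[(np.round(d['at'],4).tolist(),round(float(d['p']),2)) for d in place_of('wrist',n)[:3]])
P=cloud(f);q=P[(abs(P[...,0]-.532)<.045)&(abs(P[...,1]-.123)<.045)&(P[...,2]>.043)&(P[...,2]<.062)].astype(np.float32)
print(len(q),cv2.minEnclosingCircle(q[:,:2].copy()),np.median(q,0))
go(.534,.124,.16)
E
```

```text
saw_25_centre [([0.5304, 0.1218, 0.034], 0.65)]
well_25_mouth [([0.3805, 0.1782, 0.0166], 0.84)]
well_35_mouth []
well_46_mouth []
well_57_mouth []
459 ((0.5337886214256287, 0.12527157366275787), 0.012666975148022175) [0.5343889  0.12608358 0.0528312 ]
frac [ 0.005 -0.005  0.143] dist 0.072 rows 1.1450270480405724
pos [0.5344 0.1204 0.2315] x [0.59  0.807 0.   ] y [ 0.807 -0.59   0.   ] z [ 0. -0. -1.] t 3.275
```

View pics/w1.png

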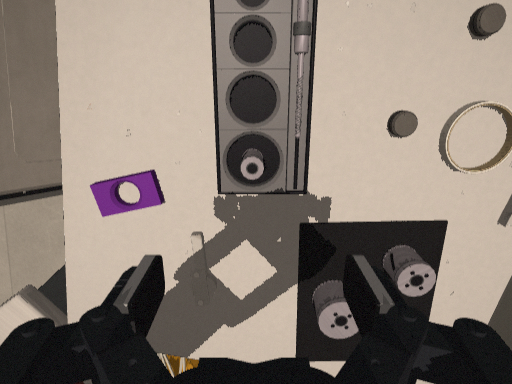

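The wrist view shows the row running vertically, parallel to the tool x axis. The 25 saw is in the well at (253,158), and further wells are at (252,97) and (252,40). The purple look-alike is at (128,192). Next I'll fit the mouths on a rectified z=18 mm plane.

```bash
cat >> h.py <<'E'
def rectify(f,z,c,ang,w,h,s=2500):
    # image whose rows run along direction ang (up=+), centre c, s px/m
    ux=np.array([np.cos(ang),np.sin(ang)]);uy=np.array([np.sin(ang),-np.cos(ang)])
    b,a=np.meshgrid((np.arange(w)-w/2)/s,-(np.arange(h)-h/2)/s)
    W=np.stack([c[0]+a*ux[0]+b*uy[0],c[1]+a*ux[1]+b*uy[1],np.full_like(a,z)],-1)
    T=np.linalg.inv(f['world_from_camera']);q=W@T[:3,:3].T+T[:3,3];K=f['intrinsics']
    u=K[0,2]+K[0,0]*q[...,0]/-q[...,2];v=K[1,2]+K[1,1]*q[...,1]/q[...,2]
    return cv2.remap(f['color'],u.astype(np.float32),v.astype(np.float32),cv2.INTER_LINEAR)[:,:,::-1],W
E
python3 - <<'E'
from h import *
f=dict(np.load('w1.npz'));s=2500
im,W=rectify(f,.018,(.571,.179),np.arctan2(.809,.588),300,600)
im=im.copy();g=cv2.medianBlur(cv2.cvtColor(np.clip(im*1.5,0,255).astype('uint8'),cv2.COLOR_BGR2GRAY),5)
for n,d in (('57',.071),('46',.060),('35',.049)):
    C=cv2.HoughCircles(g,cv2.HOUGH_GRADIENT,1,100,param1=80,param2=12,minRadius=int(d/2*s)-3,maxRadius=int(d/2*s)+3)
    for x,y,r in C[0][:3]:
        print(n,W[int(round(y)),int(round(x))].round(4),2*r/s,(x,y));cv2.circle(im,(int(x),int(y)),int(r),(0,0,255) if n=='57' else (0,255,0) if n=='46' else (255,0,0),1)
cv2.imwrite('pics/r1.png',im)
E
```

```text
57 [0.5334 0.1232 0.018 ] 0.07056 (np.float32(156.5), np.float32(468.5))
57 [0.5764 0.1741 0.018 ] 0.07056 (np.float32(168.5), np.float32(302.5))
57 [0.6106 0.2145 0.018 ] 0.071440004 (np.float32(177.5), np.float32(170.5))
46 [0.5344 0.1245 0.018 ] 0.061920002 (np.float32(156.5), np.float32(464.5))
46 [0.5734 0.1782 0.018 ] 0.060240004 (np.float32(155.5), np.float32(297.5))
46 [0.608  0.2204 0.018 ] 0.0584 (np.float32(164.5), np.float32(161.5))
35 [0.5744 0.1795 0.018 ] 0.050720003 (np.float32(156.5), np.float32(294.5))
35 [0.6077 0.2255 0.018 ] 0.048079997 (np.float32(156.5), np.float32(152.5))
35 [0.5397 0.1196 0.018 ] 0.04896 (np.float32(173.5), np.float32(465.5))
```

View pics/r1.png

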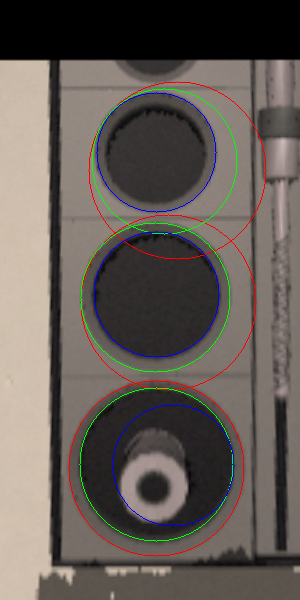

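Emit:
{"api": "jog_arm", "payload": {
  "motion": "100 .005 -.005 .11 0 0 0; 100 .005 -.005 .22 0 0 0; 100 .005 -.005 .33 0 0 0; 100 .005 -.005 .39 0 0 0; 100 .005 -.005 .414 0 0 0"
}}

```text
time: 3.9
tool_pos: [0.5324, 0.1242, 0.0221]
tool_rot: [-0.001, 0.891, 0.453, -0.002]
contact_force: [1.0, -0.5, 0.1]
gripper_width: 1.003
grasp_force: 0.0
```

Emit:
{"api": "jog_arm", "payload": {
  "motion": "10 0 0 0 0 0 0; 10 0 0 0 0 0 0; 10 0 0 0 0 0 0; 10 0 0 0 0 0 0; 10 0 0 0 0 0 0"
}}

```text
time: 4.53
tool_pos: [0.5354, 0.1253, 0.0261]
tool_rot: [0.001, 0.891, 0.454, 0.001]
contact_force: [-0.6, 0.2, 5.8]
gripper_width: 0.271
grasp_force: 58.8
```

Emit:
{"api": "jog_arm", "payload": {
  "motion": "10 0 0 -.08 0 0 0; 10 0 0 -.2 0 0 0; 10 .08 0 -.3 0 0 0; 10 .16 0 -.3 0 0 0; 10 .16 0 -.3 0 0 0"
}}

```text
time: 5.15
tool_pos: [0.5822, 0.1915, 0.1753]
tool_rot: [0.0, 0.891, 0.455, 0.001]
contact_force: [0.2, -0.2, -1.6]
gripper_width: 0.273
grasp_force: 58.8
```

```bash
python3 - <<'E'
from h import *
f=grab_frame('wrist');s=2500
print(place_of('wrist','well_25_mouth')[:2])
im,W=rectify(f,.018,(.6205,.244),np.arctan2(.809,.588),300,400)
im=im.copy();g=cv2.medianBlur(cv2.cvtColor(np.clip(im*1.5,0,255).astype('uint8'),cv2.COLOR_BGR2GRAY),5)
for n,d in (('35',.049),('25',.039)):
    C=cv2.HoughCircles(g,cv2.HOUGH_GRADIENT,1,100,param1=80,param2=12,minRadius=int(d/2*s)-3,maxRadius=int(d/2*s)+3)
    for x,y,r in C[0][:3]:
        print(n,W[int(round(y)),int(round(x))].round(4),2*r/s,(x,y));cv2.circle(im,(int(x),int(y)),int(r),(0,255,0) if n=='25' else (255,0,0),1)
c=cv2.resize(f['color'][:,:,::-1],(534,400));cv2.imwrite('pics/r2.png',np.hstack([c,im[:,50:250]]))
go(.6356,.264,.024)
E
```

```text
[{'at': [0.3823, 0.1771, 0.0162], 'p': 0.78}, {'at': [0.6392, 0.2599, 0.0211], 'p': 0.67}]
35 [0.6069 0.2252 0.018 ] 0.04904 (np.float32(149.5), np.float32(257.5))
35 [0.5746 0.1795 0.018 ] 0.050720003 (np.float32(151.5), np.float32(397.5))
25 [0.6073 0.2259 0.018 ] 0.04032 (np.float32(150.5), np.float32(255.5))
25 [0.6353 0.2629 0.018 ] 0.03832 (np.float32(151.5), np.float32(139.5))
25 [0.5726 0.1849 0.018 ] 0.04032 (np.float32(139.5), np.float32(389.5))
frac [0.186 0.002 0.298] dist 0.176 rows 2.8114618038028576
pos [0.5804 0.1897 0.1734] x [ 0.588  0.809 -0.002] y [ 0.809 -0.588 -0.001] z [-0.002 -0.001 -1.   ] t 5.25
```

View pics/r2.png

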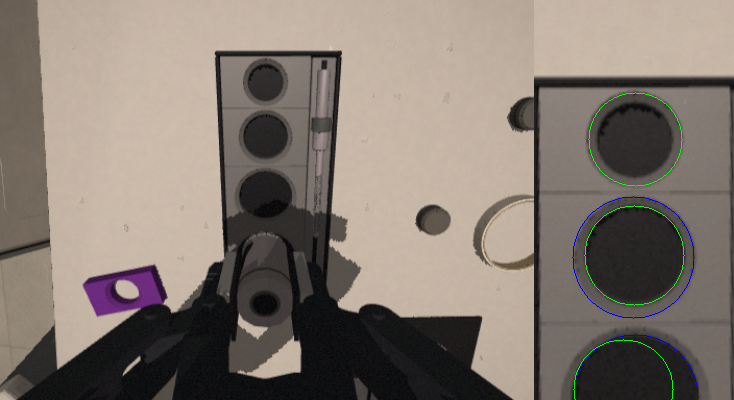

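Emit:
{"api": "jog_arm", "payload": {
  "motion": "10 .1 0 0 0 0 0; 10 .181 0 .08 0 0 0; 10 .181 0 .18 0 0 0; 10 .181 0 .25 0 0 0; 10 .181 0 .26 0 0 0"
}}

```text
time: 5.88
tool_pos: [0.6316, 0.2614, 0.0404]
tool_rot: [-0.001, 0.891, 0.453, -0.003]
contact_force: [-0.2, 0.2, -0.2]
gripper_width: 0.27
grasp_force: 58.9
```

Emit:
{"api": "jog_arm", "payload": {
  "motion": "10 0 0 .02 0 0 0; 10 0 0 .037 0 0 0; 10 0 0 .037 0 0 0; 50 0 0 .037 0 0 0; 50 0 0 .037 0 0 0"
}}

```text
time: 6.5
tool_pos: [0.6346, 0.2631, 0.0264]
tool_rot: [0.0, 0.891, 0.454, 0.0]
contact_force: [0.3, -0.2, -0.8]
gripper_width: 0.497
grasp_force: 0.0
```

Emit:
{"api": "jog_arm", "payload": {
  "motion": "50 0 0 -.1 0 0 0; 50 0 0 -.2 0 0 0; 100 -.05 .02 -.3 0 0 0; 100 -.15 .065 -.35 0 0 0; 100 -.26 .11 -.35 0 0 0"
}}

```text
time: 7.12
tool_pos: [0.6039, 0.1247, 0.2053]
tool_rot: [0.002, 0.891, 0.454, 0.003]
contact_force: [1.0, 0.1, 0.0]
gripper_width: 0.997
grasp_force: 0.0
```

```bash
python3 - <<'E'
from h import *
f=grab_frame('scene');a=f['color'][150:260,160:370,::-1];cv2.imwrite('pics/s2.png',cv2.resize(a,None,fx=3.5,fy=3.5,interpolation=cv2.INTER_CUBIC))
P=cloud(f);m=(abs(P[...,0]-.635)<.03)&(abs(P[...,1]-.263)<.03)&(P[...,2]>.035)&(P[...,2]<.07);q=P[m].astype(np.float32);print(len(q),np.median(q,0) if len(q) else '',q[:,2].max() if len(q) else '')
go(.535,-.198,.2)
E
```

```text
95 [0.62713844 0.26155496 0.05194224] 0.05593403
frac [-0.589  0.267  0.009] dist 0.323 rows 5.173177119848936
pos [0.6016 0.1184 0.203 ] x [ 0.591  0.807 -0.003] y [ 0.807 -0.591  0.005] z [ 0.002 -0.005 -1.   ] t 7.175
```

View pics/s2.png

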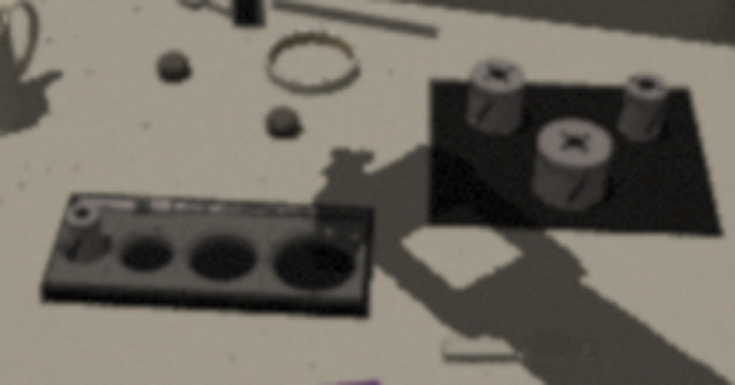

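The crop shows the 25 mm saw upright in the smallest well at (85,225), with its top at 52 mm, so it is home. The 35 mm saw on the mat at (643,105) is next.

Emit:
{"api": "jog_arm", "payload": {
  "motion": "100 -.11 .05 0 0 0 0; 100 -.22 .1 0 0 0 0; 100 -.33 .15 0 0 0 0; 100 -.44 .2 0 0 0 0; 100 -.55 .25 0 0 0 0"
}}

```text
time: 7.8
tool_pos: [0.541, -0.1721, 0.2012]
tool_rot: [0.0, 0.891, 0.454, 0.0]
contact_force: [1.2, -0.2, -0.4]
gripper_width: 1.003
grasp_force: 0.0
```

Emit:
{"api": "jog_arm", "payload": {
  "motion": "100 -.053 .021 0 0 0 0; 100 -.053 .021 0 0 0 0; 100 -.053 .021 0 0 0 0; 100 -.053 .021 0 0 0 0; 100 -.053 .021 0 0 0 0"
}}

```text
time: 8.43
tool_pos: [0.5348, -0.197, 0.2008]
tool_rot: [-0.0, 0.891, 0.454, 0.0]
contact_force: [0.4, -0.6, 0.8]
gripper_width: 1.002
grasp_force: 0.0
```

```bash
cat >> h.py <<'E'
def saw(x,y,rad,c='wrist'):
    P=cloud(grab_frame(c));m=(np.hypot(P[...,0]-x,P[...,1]-y)<rad)&(P[...,2]>.045)&(P[...,2]<.06)
    q=P[m].astype(np.float32)
    if len(q)<9: print('none');return
    cc,r=cv2.minEnclosingCircle(q[:,:2].copy());print('saw',np.round(cc,4),'dia',round(2*r,4),'ztop',np.median(q[:,2]).round(4),'min/max mid',((q.min(0)+q.max(0))/2)[:2].round(4))
E
python3 - <<'E'
from h import *
saw(.535,-.198,.035);saw(.61,-.102,.035);saw(.508,-.1,.04)
go(.535,-.198,.024)
E
```

```text
saw [ 0.5357 -0.1967] dia 0.035 ztop 0.0529 min/max mid [ 0.5357 -0.1966]
saw [ 0.6112 -0.101 ] dia 0.0462 ztop 0.0529 min/max mid [ 0.6112 -0.101 ]
saw [ 0.5086 -0.0989] dia 0.0573 ztop 0.0528 min/max mid [ 0.5086 -0.0989]
frac [-0.001  0.001  0.354] dist 0.177 rows 2.82891150142105
pos [ 0.5347 -0.1974  0.2008] x [0.588 0.809 0.   ] y [ 0.809 -0.588 -0.   ] z [ 0.  0. -1.] t 8.575
```

Emit:
{"api": "jog_arm", "payload": {
  "motion": "100 .003 0 .11 0 0 0; 100 .003 0 .22 0 0 0; 100 .003 0 .32 0 0 0; 100 .003 0 .353 0 0 0; 10 .003 0 .353 0 0 0"
}}

```text
time: 9.2
tool_pos: [0.5351, -0.1965, 0.0239]
tool_rot: [-0.001, 0.891, 0.454, -0.0]
contact_force: [-1.1, 0.7, 1.1]
gripper_width: 0.815
grasp_force: 0.0
```

Emit:
{"api": "jog_arm", "payload": {
  "motion": "10 0 0 0 0 0 0; 10 0 0 0 0 0 0; 10 0 0 0 0 0 0; 10 0 0 0 0 0 0; 10 0 0 0 0 0 0"
}}

```text
time: 9.82
tool_pos: [0.5375, -0.1978, 0.0273]
tool_rot: [0.002, 0.891, 0.454, 0.002]
contact_force: [-0.3, 0.7, 6.4]
gripper_width: 0.389
grasp_force: 60.1
```

Emit:
{"api": "jog_arm", "payload": {
  "motion": "10 0 0 -.08 0 0 0; 10 0 0 -.19 0 0 0; 10 0 0 -.3 0 0 0; 10 .1 -.04 -.3 0 0 0; 10 .2 -.09 -.3 0 0 0"
}}

```text
time: 10.45
tool_pos: [0.5588, -0.089, 0.1765]
tool_rot: [0.001, 0.892, 0.453, 0.001]
contact_force: [1.0, 0.7, -1.0]
gripper_width: 0.393
grasp_force: 59.9
```

```bash
python3 - <<'E'
from h import *
go(.6075,.2254,.174)
E
```

```text
frac [ 0.565 -0.292  0.005] dist 0.318 rows 5.0909199232075215
pos [ 0.5588 -0.089   0.1765] x [0.59  0.807 0.001] y [ 0.807 -0.59   0.004] z [ 0.004 -0.001 -1.   ] t 10.45
```

Emit:
{"api": "jog_arm", "payload": {
  "motion": "10 .1 -.052 0 0 0 0; 10 .2 -.104 0 0 0 0; 10 .3 -.156 0 0 0 0; 10 .4 -.208 0 0 0 0; 10 .51 -.262 0 0 0 0"
}}

```text
time: 11.08
tool_pos: [0.6021, 0.1955, 0.175]
tool_rot: [0.0, 0.891, 0.454, 0.001]
contact_force: [0.3, -1.3, -1.2]
gripper_width: 0.39
grasp_force: 59.9
```

Emit:
{"api": "jog_arm", "payload": {
  "motion": "10 .057 -.029 0 0 0 0; 10 .057 -.029 .08 0 0 0; 10 .057 -.029 .18 0 0 0; 10 .057 -.029 .25 0 0 0; 10 .057 -.029 .26 0 0 0"
}}

```text
time: 11.7
tool_pos: [0.6044, 0.2248, 0.0411]
tool_rot: [-0.001, 0.891, 0.454, -0.003]
contact_force: [-0.0, 0.4, -0.4]
gripper_width: 0.391
grasp_force: 59.9
```

Emit:
{"api": "jog_arm", "payload": {
  "motion": "10 0 0 .02 0 0 0; 10 0 0 .037 0 0 0; 10 0 0 .037 0 0 0; 60 0 0 .037 0 0 0; 60 0 0 .037 0 0 0"
}}

```text
time: 12.32
tool_pos: [0.6072, 0.2254, 0.0262]
tool_rot: [0.0, 0.891, 0.454, 0.0]
contact_force: [0.5, -0.9, 0.4]
gripper_width: 0.599
grasp_force: 0.0
```

Emit:
{"api": "jog_arm", "payload": {
  "motion": "60 0 0 0 0 0 0; 60 0 0 -.1 0 0 0; 60 0 0 -.2 0 0 0; 80 0 0 -.3 0 0 0; 100 -.0 .0 -.35 0 0 0"
}}

```text
time: 12.95
tool_pos: [0.6083, 0.2257, 0.2051]
tool_rot: [0.001, 0.891, 0.454, 0.003]
contact_force: [1.3, -0.3, 0.1]
gripper_width: 0.979
grasp_force: 0.0
```

```bash
python3 - <<'E'
from h import *
saw(.6073,.2254,.03);saw(.6353,.2629,.02)
go(.6112,-.101,.2)
E
```

```text
saw [0.6079 0.2258] dia 0.0354 ztop 0.0528 min/max mid [0.6079 0.226 ]
saw [0.6338 0.2626] dia 0.025 ztop 0.0528 min/max mid [0.6338 0.2627]
frac [-0.526  0.388  0.01 ] dist 0.327 rows 5.232628263410952
pos [0.6091 0.226  0.2057] x [0.588 0.809 0.006] y [ 0.809 -0.588  0.005] z [ 0.008  0.002 -1.   ] t 13.05
```

Emit:
{"api": "jog_arm", "payload": {
  "motion": "100 -.09 .07 0 0 0 0; 100 -.18 .14 0 0 0 0; 100 -.28 .21 0 0 0 0; 100 -.38 .28 0 0 0 0; 100 -.47 .35 0 0 0 0"
}}

```text
time: 13.68
tool_pos: [0.6089, -0.0694, 0.1984]
tool_rot: [-0.001, 0.891, 0.454, -0.001]
contact_force: [0.4, -0.1, 0.6]
gripper_width: 1.002
grasp_force: 0.0
```

Emit:
{"api": "jog_arm", "payload": {
  "motion": "100 -.054 .04 0 0 0 0; 100 -.054 .04 .08 0 0 0; 100 -.054 .04 .19 0 0 0; 100 -.054 .04 .3 0 0 0; 100 -.054 .04 .353 0 0 0"
}}

```text
time: 14.3
tool_pos: [0.6062, -0.1, 0.0178]
tool_rot: [-0.003, 0.891, 0.454, -0.003]
contact_force: [-0.3, -0.2, -0.3]
gripper_width: 0.999
grasp_force: 0.0
```

Emit:
{"api": "jog_arm", "payload": {
  "motion": "20 0 0 0 0 0 0; 20 0 0 0 0 0 0; 20 0 0 0 0 0 0; 20 0 0 0 0 0 0; 20 0 0 0 0 0 0"
}}

```text
time: 14.92
tool_pos: [0.6117, -0.1015, 0.0261]
tool_rot: [0.001, 0.891, 0.454, 0.001]
contact_force: [0.1, 0.4, 4.6]
gripper_width: 0.516
grasp_force: 61.7
```

Emit:
{"api": "jog_arm", "payload": {
  "motion": "20 0 0 -.08 0 0 0; 20 0 0 -.19 0 0 0; 20 0 0 -.3 0 0 0; 20 .07 -.07 -.3 0 0 0; 20 .14 -.14 -.3 0 0 0"
}}

```text
time: 15.55
tool_pos: [0.5952, -0.0028, 0.1755]
tool_rot: [0.0, 0.892, 0.453, 0.001]
contact_force: [-0.3, 0.7, -1.7]
gripper_width: 0.516
grasp_force: 61.5
```

```bash
python3 - <<'E'
from h import *
go(.5734,.1782,.174)
E
```

```text
frac [ 0.267 -0.249  0.003] dist 0.182 rows 2.9168741631770376
pos [ 0.5952 -0.0028  0.1755] x [0.59  0.808 0.001] y [ 0.808 -0.59   0.002] z [ 0.002 -0.    -1.   ] t 15.55
```

Emit:
{"api": "jog_arm", "payload": {
  "motion": "20 .08 -.075 0 0 0 0; 20 .16 -.15 0 0 0 0; 20 .23 -.215 0 0 0 0; 20 .268 -.249 0 0 0 0; 20 .268 -.249 .06 0 0 0"
}}

```text
time: 16.18
tool_pos: [0.5747, 0.1807, 0.1469]
tool_rot: [0.001, 0.89, 0.455, 0.003]
contact_force: [-0.3, -0.0, -1.6]
gripper_width: 0.518
grasp_force: 61.5
```

Emit:
{"api": "jog_arm", "payload": {
  "motion": "20 0 0 .1 0 0 0; 20 0 0 .17 0 0 0; 20 0 0 .2 0 0 0; 20 0 0 .22 0 0 0; 20 0 0 .237 0 0 0"
}}

```text
time: 16.8
tool_pos: [0.5744, 0.1784, 0.0269]
tool_rot: [0.0, 0.891, 0.454, 0.001]
contact_force: [0.9, 0.3, -0.3]
gripper_width: 0.521
grasp_force: 61.5
```

Emit:
{"api": "jog_arm", "payload": {
  "motion": "20 0 0 0 0 0 0; 70 0 0 0 0 0 0; 70 0 0 0 0 0 0; 70 0 0 0 0 0 0; 70 0 0 -.08 0 0 0"
}}

```text
time: 17.42
tool_pos: [0.5701, 0.1776, 0.0624]
tool_rot: [-0.001, 0.891, 0.454, -0.004]
contact_force: [1.3, -0.2, 0.1]
gripper_width: 0.7
grasp_force: 0.0
```

Emit:
{"api": "jog_arm", "payload": {
  "motion": "100 0 0 -.08 0 0 0; 100 0 0 -.18 0 0 0; 100 0 0 -.27 0 0 0; 100 0 0 -.27 0 0 0; 100 0 0 -.27 0 0 0"
}}

```text
time: 18.05
tool_pos: [0.5729, 0.1781, 0.2003]
tool_rot: [-0.0, 0.891, 0.454, -0.0]
contact_force: [-0.7, -0.1, -0.3]
gripper_width: 1.004
grasp_force: 0.0
```

```bash
python3 - <<'E'
from h import *
saw(.5734,.1782,.03);saw(.6079,.2254,.024)
go(.5086,-.0989,.2)
E
```

```text
saw [0.5741 0.179 ] dia 0.0463 ztop 0.0528 min/max mid [0.5742 0.1791]
saw [0.6078 0.2258] dia 0.0352 ztop 0.0529 min/max mid [0.6079 0.2259]
frac [-0.522  0.223 -0.002] dist 0.284 rows 4.545136891877582
pos [0.5721 0.178  0.1985] x [ 0.588  0.809 -0.003] y [ 0.809 -0.588 -0.003] z [-0.004 -0.001 -1.   ] t 18.15
```

Emit:
{"api": "jog_arm", "payload": {
  "motion": "100 -.11 .045 0 0 0 0; 100 -.22 .09 0 0 0 0; 100 -.33 .14 0 0 0 0; 100 -.44 .185 0 0 0 0; 100 -.525 .221 0 0 0 0"
}}

```text
time: 18.77
tool_pos: [0.5065, -0.1008, 0.1988]
tool_rot: [-0.001, 0.891, 0.453, -0.001]
contact_force: [0.2, -0.1, -0.2]
gripper_width: 1.003
grasp_force: 0.0
```

Emit:
{"api": "jog_arm", "payload": {
  "motion": "100 0 0 0 0 0 0; 100 0 0 .1 0 0 0; 100 0 0 .2 0 0 0; 100 0 0 .3 0 0 0; 100 0 0 .353 0 0 0"
}}

```text
time: 19.4
tool_pos: [0.5052, -0.0969, 0.0196]
tool_rot: [-0.003, 0.891, 0.454, -0.002]
contact_force: [0.7, -0.5, 0.5]
gripper_width: 0.996
grasp_force: 0.0
```

Emit:
{"api": "jog_arm", "payload": {
  "motion": "30 0 0 0 0 0 0; 30 0 0 0 0 0 0; 30 0 0 0 0 0 0; 30 0 0 0 0 0 0; 30 0 0 0 0 0 0"
}}

```text
time: 20.02
tool_pos: [0.5084, -0.0992, 0.0248]
tool_rot: [0.0, 0.891, 0.454, 0.0]
contact_force: [0.0, -0.2, -2.3]
gripper_width: 0.651
grasp_force: 63.6
```

Emit:
{"api": "jog_arm", "payload": {
  "motion": "30 0 0 -.08 0 0 0; 30 0 0 -.19 0 0 0; 30 0 0 -.3 0 0 0; 30 .09 -.06 -.3 0 0 0; 30 .18 -.12 -.3 0 0 0"
}}

```text
time: 20.65
tool_pos: [0.5132, 0.0096, 0.1759]
tool_rot: [0.001, 0.892, 0.453, 0.001]
contact_force: [0.3, -0.5, -2.4]
gripper_width: 0.649
grasp_force: 64.5
```

```bash
python3 - <<'E'
from h import *
go(.5334,.1232,.174)
E
```

```text
frac [ 0.207 -0.101  0.004] dist 0.115 rows 1.8456927199669402
pos [0.5132 0.0096 0.1759] x [0.59  0.807 0.002] y [ 0.807 -0.59   0.003] z [ 0.003 -0.    -1.   ] t 20.65
```

Emit:
{"api": "jog_arm", "payload": {
  "motion": "30 .09 -.045 0 0 0 0; 30 .17 -.08 0 0 0 0; 30 .21 -.101 0 0 0 0; 30 .21 -.101 0 0 0 0; 30 .21 -.101 .06 0 0 0"
}}

```text
time: 21.28
tool_pos: [0.5358, 0.1233, 0.1471]
tool_rot: [0.001, 0.891, 0.454, 0.003]
contact_force: [0.6, -0.1, -2.6]
gripper_width: 0.648
grasp_force: 64.5
```

Emit:
{"api": "jog_arm", "payload": {
  "motion": "30 0 0 .1 0 0 0; 30 0 0 .17 0 0 0; 30 0 0 .2 0 0 0; 30 0 0 .22 0 0 0; 30 0 0 .237 0 0 0"
}}

```text
time: 21.9
tool_pos: [0.5348, 0.1235, 0.0268]
tool_rot: [0.001, 0.891, 0.454, 0.001]
contact_force: [0.4, -0.9, -2.0]
gripper_width: 0.652
grasp_force: 64.5
```

Emit:
{"api": "jog_arm", "payload": {
  "motion": "30 0 0 0 0 0 0; 80 0 0 0 0 0 0; 80 0 0 0 0 0 0; 80 0 0 0 0 0 0; 80 0 0 -.08 0 0 0"
}}

```text
time: 22.52
tool_pos: [0.5305, 0.1233, 0.0629]
tool_rot: [-0.001, 0.891, 0.454, -0.004]
contact_force: [1.0, 0.5, -0.1]
gripper_width: 0.804
grasp_force: 0.0
```

Emit:
{"api": "jog_arm", "payload": {
  "motion": "100 0 0 -.08 0 0 0; 100 0 0 -.18 0 0 0; 100 -.05 0 -.28 0 0 0; 100 -.15 0 -.35 0 0 0; 100 -.15 0 -.35 0 0 0"
}}

```text
time: 23.15
tool_pos: [0.4905, 0.0615, 0.2456]
tool_rot: [0.002, 0.892, 0.453, 0.004]
contact_force: [0.9, 0.7, 0.0]
gripper_width: 1.0
grasp_force: 0.0
```

```bash
python3 - <<'E'
from h import *
saw(.5334,.1232,.034);saw(.5741,.179,.027);saw(.6079,.2254,.022);saw(.634,.2627,.018)
f=grab_frame('wrist');save(f,'w9.png')
E
```

```text
saw [0.5341 0.1237] dia 0.0571 ztop 0.0529 min/max mid [0.5341 0.1238]
saw [0.5737 0.1788] dia 0.0461 ztop 0.0529 min/max mid [0.5737 0.1784]
none
none
```

View pics/w9.png

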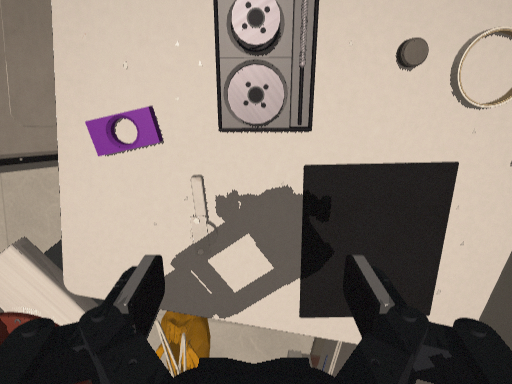

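The wrist view shows the 57 mm saw at (256,93) and the 46 mm at (255,18), both seated with tops at 53 mm. The mat is empty, the knob and hinge haven't moved, and the 25 and 35 were checked earlier from above. I'll hand in.

```bash
python3 -c "
from h import *
print(job_done())"
```

```text
the job is handed in; nothing more can be done
None
```

All four hole saws are upright and fully home in their own wells in order of size, nothing was knocked over or disturbed that I could see, and I handed the job in at about 23 s on the robot's clock.

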